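# Take the pile of mending things apart

## Robot

A 6-joint arm with a two-finger parallel gripper is mounted at the origin on a cart in front of the work surface, level with it; the furniture and walls round the work are solid. World frame = base frame: x ahead of the robot, y to its left, z up, the work surface at z = 0. Lengths are in mm, angles in rad, forces in N, time in s.
With the tool pointing down it reaches from about 300 to 775 mm from the base axis. Payload 14.6 kg.
Tool frame: the origin (TCP) lies at the centre of the arm's flange, where the gripper is bolted on; the fingertips stand 199 mm ahead of it and the grasp point (between the pads) lies 180 mm ahead of it; z points along the fingers, y is the line along which they close (so a half turn about z gives the same grasp; the last joint's range is limited). The gripper opens to 94 mm and grips with 3 to 60 N. Pads are 16 mm wide; open, the fingers measure 119 mm over their backs; the gripper's body (75 mm by 177 mm) begins 78 mm behind the grasp point.
Start: joints at [-0.067, 0.3, 1.521, -0, 1.321, -0.067], TCP at [549.992, -0.002, 404.646] pointing down, gripper open.
Joint ranges: [-3.03, 3.03], [-0.79, 2.21], [0.23, 2.52], [-1.04, 4.18], [0, 3.07], [-2.55, 2.55]. Speed limits (rad/s): [2.22, 2.22, 2.57, 3.14, 3.14, 3.14].

## Interface

Orientations are given as [roll, pitch, yaw] about the fixed x, y, z axes, in that order (R = Rz(yaw) Ry(pitch) Rx(roll)).
In Python, from cell import manip, optics, workorder gives the robot as it stands.
- The arm moves only by the tool step_arm, never from a script. Its argument "increments" is a list that holds one entry, the list of rows, each a list of 7 numbers: the turn, a rotation vector about the tool's x, y, z as a fraction of full scale, then the shift along the tool's x, y, z as a fraction of full scale, then the closure, from -1 (fully open) to 1 (shut). In form: [[[wx, wy, wz, tx, ty, tz, fingers], ...]]. A call has 1 to 5 rows; each row shifts and turns the commanded pose from where the row before left it, along the tool's axes as they then stand; what a row does not reach is not made up. Full scale, the value 1, is 40 mm for a shift and 45 degrees for a turn. A row lasts 1/10 s, in which the tool goes at most 50 mm and 8.59 degrees, less where a joint would pass 70% of its speed; a pose out of reach is approached as far as the arm can. A call with a number of a shift or a turn outside -1 to 1 is refused whole. A call with a gripper value outside its range is refused whole. The fingers move at their own pace and stop on an object; "newtons" is the grip in N (left out, the last holds). Time passes only in rows, so rows that do not move let the fingers close. It gives the time, the measured TCP pose, the force, the opening and the grip force at its end, in the units of the state.
- manip.read_state(): the state, without advancing time (a new reading comes with each control period).
- optics.camera(name): name is "scene" or "side" or "wrist"; returns a dict with "frame" (400x640x3 uint8, red, green, blue), "range_z" (400x640 float32, mm along the optical axis (not along the pixel's ray), 0 where there is no reading), "mtx" (3x3 intrinsics, pixels), "distortion" ([k1, k2, p1, p2, k3] as OpenCV has them; the pictures are not rectified), "cam_to_world" (4x4, takes a point from camera to world coordinates). Camera axes: x right, y down, z forward; pixel columns grow to the right and rows downward; lengths in mm; the calibration is good to about 2 mm. A picture is of the moment at which its call begins.
- workorder.sign_off(): hands the job in; it is judged then, once.
The state is a dict: "clock": time; "joints": joint angles; "qd": joint speeds; "effort": joint torques, N m; "eef_pos": TCP position; "eef_rot": TCP orientation; "wrist_force": force on the tool from outside, world axes, zero at the start; "moment": the same for the moment, N m; "finger_gap": finger opening in mm; "finger_force": force on a finger pad.
Only numpy, scipy, OpenCV 4.12 (cv2) and the standard library are available. Lean on these libraries where they do the work, as an engineer would, in place of code of your own. Each camera call takes 0.05 s, during which the arm holds its last target. There are 200 camera calls.

## Task

The mending things have been piled on top of one another on the worktop. Take the pile apart and set each thing in the shallow wooden holder that fits it: the white reel upright in the small round dish, the wax pot upright in the large round dish, the flat wooden box in the short tray and the dark metal tin in the long tray, each resting flat on the holder's floor inside the rim, long side along the tray and right way up. Tip nothing over, and leave the candle jar and the empty can that stand among them standing where they are.

Things in the scene. Friction and masses are not known exactly. Their poses are not given: they have to be found in the camera images.
- reel_mid (a point): White reel of thread, standing on end, on top of the pile: 31 mm across its end flanges, 43 mm high. Point: its centre, half-way up (21.5 mm over its underside); z up along its axis
- wax_mid (a point): Round pot of wax with a flat wood-coloured lid (the lid does not come off), second from the top: 62 mm in diameter, 35 mm high. Point: its centre, 17.5 mm over its underside; z up along its axis
- carton_mid (a point): Flat wooden box with its lid on (one rigid piece), third from the top, under the wax pot: 62 x 104 mm, 28 mm high. Point: its centre, 14 mm over its underside; x along the 62 mm side, y along the 104 mm side, z up
- tin_mid (a point): Flat dark metal tin with its lid on (one rigid piece), at the bottom of the pile, standing on the worktop: 64 x 140 mm, 32 mm high. Point: its centre, 16 mm over its underside; x along the 64 mm side, y along the 140 mm side, z up. The four things of the pile rest loosely on one another
- small_dish_floor (a point): Small round shallow wooden dish for the reel: 51 mm inside diameter. Fixed to the worktop; floor 3 mm thick, rim 4 mm thick and 8 mm high over the worktop (5 mm over the floor of the tray). Point: centre of the inner floor, 3 mm over the worktop
- big_dish_floor (a point): Large round shallow wooden dish for the wax pot: 82 mm inside diameter. Fixed to the worktop; floor 3 mm thick, rim 4 mm thick and 8 mm high over the worktop (5 mm over the floor of the tray). Point: centre of the inner floor, 3 mm over the worktop
- short_tray_floor (a point): Short rectangular shallow wooden tray for the flat wooden box: 82 x 124 mm inside. Fixed to the worktop; floor 3 mm thick, rim 4 mm thick and 8 mm high over the worktop (5 mm over the floor of the tray). Point: centre of the inner floor, 3 mm over the worktop; x along the 82 mm side, y along the 124 mm side, z up
- long_tray_floor (a point): Long rectangular shallow wooden tray for the metal tin: 84 x 160 mm inside. Fixed to the worktop; floor 3 mm thick, rim 4 mm thick and 8 mm high over the worktop (5 mm over the floor of the tray). Point: centre of the inner floor, 3 mm over the worktop; x along the 84 mm side, y along the 160 mm side, z up
- jar_mid (a point): Glass jar with a green candle in it (the one nearer the robot, among the holders; another stands at the back), loose, to be left where it stands: 76 mm in diameter, 90 mm high. Point: its centre, 45 mm over the worktop
- can_mid (a point): Small empty galvanised can, loose, to be left where it stands: 67 mm in diameter, 97 mm high. Point: its centre, 48.5 mm over the worktop
There are look-alikes about, which are no part of the job. Leave any orange, turquoise or yellow look-alike of the part that bears wax_mid alone.

How it is judged:
By the outcome, as a careful person would: the job done as asked, in the order asked, and still so for the second after the job is handed in, with the robot touching nothing.
It also fails if it takes over 96 s, if anything falls off the work surface, if the arm or the gripper's body presses on something with over 40 N, if the wrist force passes 120 N, or if a joint passes its speed limit or range.

## Working session

There is one attempt and no reset: what is moved stays moved. The work goes in short steps, Python scripts to look and compute and a tool call to move; the robot and the scene stay as the last step left them, time stands still between calls to the robot, and variables do not carry over. Pictures are saved under pics/ and viewed, at most 14 in all, crops included, and the job is handed in when it is done.

Besides the shell and the picture viewer there is one more tool, called after "Call:" as name(argument=value, ...), one argument or row to a line, values as JSON. step_arm: Moves the arm, as the interface text tells. Its arguments: {"type":"object","properties":{"increments":{"type":"array","items":{"type":"array","items":{"type":"array","items":{"type":"number"}}}},"newtons":{"type":"number"}},"required":["increments"]}

```bash
mkdir -p pics; ls; cat > h.py <<'E'
import numpy as np, cv2
from cell import manip, optics, workorder
def grab(name,save=None):
    c=optics.camera(name)
    if save: cv2.imwrite('pics/'+save,cv2.cvtColor(c['frame'],cv2.COLOR_RGB2BGR))
    return c
def rays(c,uv):
    uv=np.asarray(uv,float).reshape(-1,1,2)
    n=cv2.undistortPoints(uv,np.array(c['mtx']),np.array(c['distortion'],float)).reshape(-1,2)
    T=np.array(c['cam_to_world']); d=np.c_[n,np.ones(len(n))]@T[:3,:3].T
    return T[:3,3],d
def onz(c,uv,z):
    o,d=rays(c,uv); return o+d*((z-o[2])/d[:,2])[:,None]
def cloud(c):
    h,w=c['range_z'].shape; u,v=np.meshgrid(np.arange(w),np.arange(h))
    o,d=rays(c,np.c_[u.ravel(),v.ravel()]); return (o+d*c['range_z'].reshape(-1,1)).reshape(h,w,3)
E
python3 - <<'E'
from h import *
print(manip.read_state())
for n in ['scene','side','wrist']:
    c=grab(n,n+'0.png'); np.savez(n+'0.npz',**c); print(n,np.array(c['cam_to_world']).round(2).tolist(),(c['range_z']>0).mean())
E
```

```text
pics
{'clock': 0.0, 'joints': array([-6.66531059e-02,  3.00444310e-01,  1.52159208e+00, -1.94687701e-05,
        1.32068318e+00, -6.65828357e-02]), 'qd': array([ 0.00116415,  0.00118565, -0.00122936,  0.00013485,  0.00082872,
        0.00055264]), 'effort': array([-1.53750298e-03, -5.31805658e+01, -3.52735734e+01,  7.07558286e-02,
        2.43994006e-02, -4.79655944e-05]), 'eef_pos': array([ 5.49961072e+02, -3.08936992e-02,  4.04096241e+02]), 'eef_rot': array([-3.14046698e+00, -5.61622769e-05,  1.57073085e+00]), 'wrist_force': array([-0.38423285,  0.28190433,  0.3121713 ]), 'moment': array([ 0.02870891, -0.01661972, -0.0028169 ]), 'finger_force': 0.0, 'finger_gap': 93.7610127276612}
scene [[-0.49, -0.42, 0.76, -752.24], [-0.87, 0.26, -0.42, 794.37], [-0.02, -0.87, -0.49, 934.22], [0.0, 0.0, 0.0, 1.0]] 0.995984375
side [[-0.92, -0.2, 0.34, 240.37], [-0.4, 0.46, -0.79, 839.98], [0.0, -0.87, -0.5, 567.63], [0.0, 0.0, 0.0, 1.0]] 0.99595703125
wrist [[1.0, 0.0, -0.0, 551.6], [0.0, -0.97, -0.26, 74.93], [-0.0, 0.26, -0.97, 384.31], [0.0, 0.0, 0.0, 1.0]] 0.99599609375
```

View pics/scene0.png

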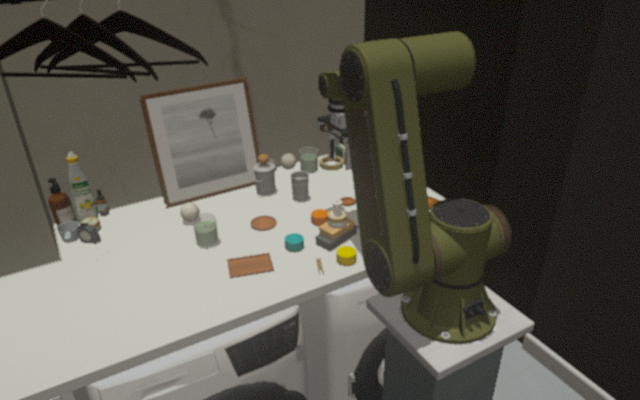

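View pics/side0.png

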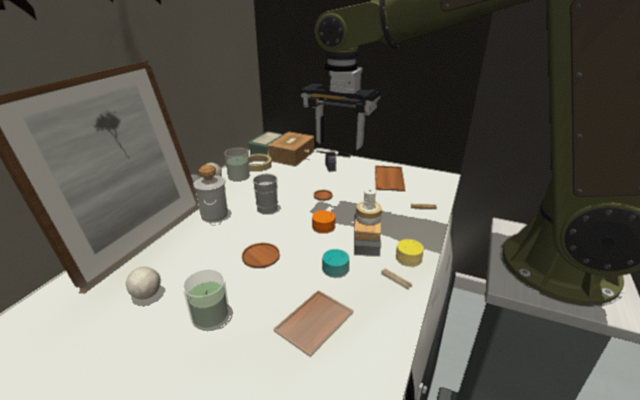

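View pics/wrist0.png

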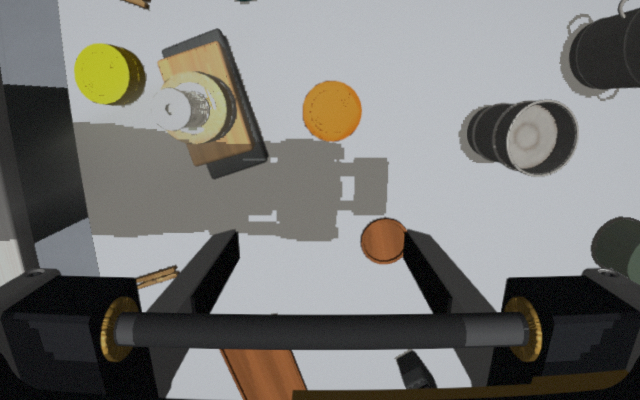

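The scene view shows the whole worktop with the arm hiding the far side. In the side view:
- The pile is at about (368,225).
- The long or short trays are at (314,322) and (389,178).
- The large dish is at (261,255) and the small dish at (323,195).
- The jar is at (207,300) and the can at (265,195).
- The look-alikes are at (323,221) orange, (336,263) teal and (410,252) yellow.

The wrist view shows the pile from above: reel (175,110), wax (205,105), box and tin beneath.

```bash
python3 - <<'E'
from h import *
for n in ['side','wrist']:
    c=dict(np.load(n+'0.npz')); P=cloud(c); f=c['frame']; hsv=cv2.cvtColor(f,cv2.COLOR_RGB2HSV)
    ok=(P[...,0]>150)&(P[...,0]<850)&(abs(P[...,1])<600)&(c['range_z']>0)
    m=ok&(P[...,2]<14)&(P[...,2]>-10)&((hsv[...,0]<14))&(hsv[...,1]>110)
    if n=='wrist': m[:, :]&=True
    k,l,s,ce=cv2.connectedComponentsWithStats(m.astype(np.uint8))
    for i in range(1,k):
        if s[i,4]<120: continue
        mm=(l==i).astype(np.uint8); ct=max(cv2.findContours(mm,0,cv2.CHAIN_APPROX_NONE)[0],key=len)
        w=onz(c,ct.reshape(-1,2).astype(float),8.); r=cv2.minAreaRect(w[:,:2].astype(np.float32))
        print(n,'holder',ce[i].round(),s[i,4],[np.round(a,1) for a in r],'medz',np.median(P[l==i][:,2]).round(1))
    # elevated blobs
    for lo,hi in [(125,150),(88,102),(50,68),(26,40),(60,110)]:
        m=ok&(P[...,2]>lo)&(P[...,2]<hi)
        k,l,s,ce=cv2.connectedComponentsWithStats(m.astype(np.uint8))
        for i in range(1,k):
            if s[i,4]<80: continue
            q=P[l==i]; r=cv2.minAreaRect(q[:,:2].astype(np.float32))
            print(n,lo,hi,ce[i].round(),s[i,4],[np.round(a,1) for a in r],np.percentile(q[:,2],[5,50,95]).round(1))
E
```

```text
side holder [389. 178.] 596 [array([ 472.2, -266. ]), array([ 85.5, 163.5]), np.float64(16.6)] medz 2.2
side holder [322. 195.] 132 [array([624.7, -71.1]), array([51. , 48.5]), np.float64(23.7)] medz 2.6
side holder [260. 255.] 686 [array([648.3, 247.4]), array([83.9, 87. ]), np.float64(28.8)] medz 2.5
side holder [312. 302.] 137 [array([480.1, 343.7]), array([69.6, 22.4]), np.float64(62.1)] medz 2.5
side 125 150 [309. 113.] 86 [array([ 822.6, -404.4]), array([13.8, 54.5]), np.float64(86.6)] [126.6 138.5 148.6]
side 125 150 [340. 117.] 232 [array([ 700.3, -403.8]), array([ 14.2, 132.8]), np.float64(89.5)] [126.6 138.1 148.7]
side 125 150 [417. 128.] 754 [array([ 434.9, -404.4]), array([344.8,  20. ]), np.float64(1.3)] [126.  137.5 148.5]
side 125 150 [211. 172.] 81 [array([844. , 142.4]), array([11.3, 31.1]), np.float64(0.7)] [127.  138.2 147.6]
side 125 150 [370. 193.] 109 [array([441.6,  76.4]), array([28. , 28.4]), np.float64(61.5)] [126.3 136.3 137.9]
side 88 102 [340. 129.] 123 [array([ 698.3, -403.4]), array([125.5,  12.5]), np.float64(0.5)] [ 89.2  95.1 101.3]
side 88 102 [416
[... 5053 characters left out ...]
, 59.9]), np.float64(1.5)] [29.8 34.9 36.3]
wrist 26 40 [332. 111.] 2845 [array([562.3,  73. ]), array([59.2, 58.5]), np.float64(89.6)] [33.6 34.9 36.2]
wrist 26 40 [483. 129.] 273 [array([725. ,  55.5]), array([57.9, 23.5]), np.float64(82.8)] [26.8 33.3 39.5]
wrist 26 40 [414. 371.] 254 [array([ 682.6, -252.2]), array([25.3, 57.2]), np.float64(66.2)] [27.  33.7 39.5]
wrist 60 110 [626.  46.] 2024 [array([835.3, 142.9]), array([27.7, 76.4]), np.float64(1.2)] [61.9 75.7 93.4]
wrist 60 110 [206. 105.] 4693 [array([442.7,  79.1]), array([ 60.3, 102.1]), np.float64(15.4)] [60.2 93.6 97.6]
wrist 60 110 [535. 137.] 5437 [array([744.3,  52.8]), array([67.6, 66.6]), np.float64(2.4)] [70.5 73.1 96.5]
```

Call:
step_arm(
  increments=[
    [[0, 0, 0, 0.38, -0.53, 0.2, -1], [0, 0, 0, 0.38, -0.53, 0.2, -1], [0, 0, 0, 0.38, -0.53, 0.2, -1], [0, 0, 0, 0.38, -0.53, 0.2, -1], [0, 0, 0, 0.38, -0.53, 0.2, -1]],
  ],
  newtons=12,
)

```text
clock: 0.65
eef_pos: [443.0, 76.5, 364.2]
eef_rot: [-3.141, 0.0, 1.571]
wrist_force: [0.5, -1.1, 0.1]
finger_gap: 94.0
finger_force: 0.0
```

Call:
step_arm(
  increments=[
    [[0, 0, 0, 0, 0, 0, -1], [0, 0, 0, 0, 0, 0, -1]],
  ],
)

```text
clock: 0.85
eef_pos: [444.1, 76.1, 364.9]
eef_rot: [3.141, 0.0, 1.572]
wrist_force: [0.1, -0.5, -0.3]
finger_gap: 94.0
finger_force: 0.0
```

```bash
python3 - <<'E'
from h import *
print(manip.read_state()['eef_pos'])
c=grab('wrist','w1.png'); P=cloud(c)
for lo,hi in [(130,150),(90,100)]:
    m=(P[...,2]>lo)&(P[...,2]<hi)&(abs(P[...,0]-442)<45)&(abs(P[...,1]-77)<45)
    r=cv2.minAreaRect(P[m][:,:2].astype(np.float32)); print(r,m.sum(),np.percentile(P[m][:,2],[5,50,95]))
E
```

```text
[444.09205069  76.09186939 364.90355863]
((442.511962890625, 76.72357940673828), (30.523174285888672, 29.824600219726562), 44.40952682495117) 1641 [133.91622278 137.56547811 138.65828698]
((441.3878173828125, 80.468017578125), (59.76087188720703, 54.753082275390625), 2.2919974327087402) 2724 [93.29618359 94.72204822 96.54762731]
```

Call:
step_arm(
  increments=[
    [[0, 0, 0, 0.015, -0.04, 0.4, -1], [0, 0, 0, 0, 0, 0.4, -1], [0, 0, 0, 0, 0, 0.4, -1], [0, 0, 0, 0, 0, 0.4, -1], [0, 0, 0, 0, 0, 0, -1]],
  ],
)

```text
clock: 1.4
eef_pos: [442.7, 76.1, 299.2]
eef_rot: [-3.139, 0.0, 1.57]
wrist_force: [0.3, 0.7, -0.1]
finger_gap: 93.8
finger_force: 0.0
```

Call:
step_arm(
  increments=[
    [[0, 0, 0, 0, 0, 0, 1], [0, 0, 0, 0, 0, 0, 1], [0, 0, 0, 0, 0, 0, 1], [0, 0, 0, 0, 0, 0, 1], [0, 0, 0, 0, 0, 0, 1]],
  ],
)

```text
clock: 1.9
eef_pos: [442.4, 76.6, 300.9]
eef_rot: [3.141, -0.0, 1.571]
wrist_force: [0.7, -0.3, -0.4]
finger_gap: 57.2
finger_force: 0.0
```

Call:
step_arm(
  increments=[
    [[0, 0, 0, 0, 0, 0, 1], [0, 0, 0, 0, 0, 0, 1], [0, 0, 0, 0, 0, 0, 1], [0, 0, 0, 0, 0, 0, 1], [0, 0, 0, 0, 0, 0, 1]],
  ],
)

```text
clock: 2.4
eef_pos: [442.4, 76.6, 300.7]
eef_rot: [-3.142, -0.0, 1.571]
wrist_force: [-0.8, 0.6, 0.4]
finger_gap: 30.4
finger_force: 12.0
```

Call:
step_arm(
  increments=[
    [[0, 0, 0, 0, 0, -0.25, 1], [0, 0, 0, 0, 0, -0.5, 1], [0, 0, 0, 0, 0, -0.5, 1], [0, 0, 0, -0.54, 0.455, 0, 1], [0, 0, 0, -0.54, 0.455, 0, 1]],
  ],
)

```text
clock: 2.9
eef_pos: [479.1, 33.1, 352.2]
eef_rot: [3.139, 0.0, 1.572]
wrist_force: [-1.0, 1.5, -0.7]
finger_gap: 30.3
finger_force: 12.0
```

Call:
step_arm(
  increments=[
    [[0, 0, 0, -0.54, 0.455, 0, 1], [0, 0, 0, -0.54, 0.455, 0, 1], [0, 0, 0, -0.54, 0.455, 0, 1], [0, 0, 0, -0.54, 0.455, 0, 1], [0, 0, 0, -0.54, 0.455, 0, 1]],
  ],
)

```text
clock: 3.4
eef_pos: [570.4, -75.6, 351.4]
eef_rot: [3.141, 0.0, 1.571]
wrist_force: [-0.5, 0.1, 0.8]
finger_gap: 30.0
finger_force: 12.0
```

Call:
step_arm(
  increments=[
    [[0, 0, 0, -0.54, 0.455, 0, 1], [0, 0, 0, -0.54, 0.455, 0, 1], [0, 0, 0, -0.54, 0.455, 0, 1], [0, 0, 0, 0, 0, 0, 1], [0, 0, 0, 0, 0, 0, 1]],
  ],
)

```text
clock: 3.9
eef_pos: [624.3, -139.6, 350.7]
eef_rot: [-3.141, -0.0, 1.57]
wrist_force: [-0.5, 0.2, 0.0]
finger_gap: 30.1
finger_force: 12.0
```

```bash
cat >> h.py <<'E'
def holder(c,x0,y0,R,verbose=1):
    P=cloud(c); hsv=cv2.cvtColor(c['frame'],cv2.COLOR_RGB2HSV)
    m=(np.hypot(P[...,0]-x0,P[...,1]-y0)<R)&(P[...,2]<14)&(P[...,2]>-8)&(hsv[...,0]<18)&(hsv[...,1]>70)
    k,l,s,ce=cv2.connectedComponentsWithStats(m.astype(np.uint8)); i=1+np.argmax(s[1:,4])
    ct=max(cv2.findContours((l==i).astype(np.uint8),0,cv2.CHAIN_APPROX_NONE)[0],key=len)
    w=onz(c,ct.reshape(-1,2).astype(float),8.)[:,:2].astype(np.float32)
    print('px',s[i],'rect',cv2.minAreaRect(w),'circ',cv2.minEnclosingCircle(w),'z',np.median(P[l==i][:,2]))
E
python3 - <<'E'
from h import *
s=manip.read_state(); print(s['eef_pos'],s['finger_gap'])
c=grab('wrist','w2.png'); holder(c,625,-72,55); holder(c,472,-266,130)
c=grab('side','s2.png'); holder(c,490,350,120)
E
```

```text
[ 624.30682885 -139.55525586  350.74068175] 30.087760399586017
px [ 293   93   61   63 3000] rect ((627.6737670898438, -78.26948547363281), (56.34905242919922, 57.117610931396484), 0.03276272863149643) circ ((627.5029296875, -78.22970581054688), 28.960792541503906) z 3.5061052035788975
px [ 116  226  100   84 4240] rect ((462.17498779296875, -227.89682006835938), (93.40592956542969, 75.62684631347656), 16.9630069732666) circ ((462.4046325683594, -228.13214111328125), 59.21796417236328) z 3.3848667714892713
px [ 274  291   78   64 2450] rect ((451.7399597167969, 376.40155029296875), (130.9604034423828, 88.50133514404297), 74.58116149902344) circ ((451.166015625, 377.2118835449219), 77.165771484375) z 3.5247939163219826
```

View pics/w2.png

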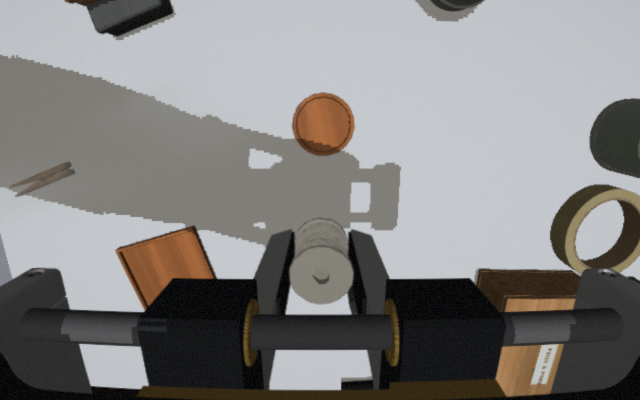

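The wrist view shows the small dish whole at (323,124) and the reel held upright at (322,260).

Call:
step_arm(
  increments=[
    [[0, 0, 0, 0.4, 0.02, 0.3, 1], [0, 0, 0, 0.4, 0.02, 0.3, 1], [0, 0, 0, 0.4, 0.02, 0.3, 1], [0, 0, 0, 0.36, 0.02, 0.3, 1], [0, 0, 0, 0, 0, 0.5, 1]],
  ],
)

```text
clock: 4.5
eef_pos: [627.8, -74.1, 282.2]
eef_rot: [3.14, -0.0, 1.573]
wrist_force: [0.3, 0.7, -0.6]
finger_gap: 30.3
finger_force: 12.0
```

Call:
step_arm(
  increments=[
    [[0, 0, 0, 0, 0, 0.7, 1], [0, 0, 0, 0, 0, 0.6, 1], [0, 0, 0, 0, 0, 0.3, 1], [0, 0, 0, 0, 0, 0, 1], [0, 0, 0, 0, 0, 0, 1]],
  ],
)

```text
clock: 5.0
eef_pos: [627.9, -76.7, 219.3]
eef_rot: [3.141, 0.0, 1.571]
wrist_force: [0.6, 0.6, -0.4]
finger_gap: 30.6
finger_force: 12.0
```

Call:
step_arm(
  increments=[
    [[0, 0, 0, 0, 0, 0.1, 1], [0, 0, 0, 0, 0, 0.1, 1], [0, 0, 0, 0, 0, 0.03, 1], [0, 0, 0, 0, 0, 0, 1], [0, 0, 0, 0, 0, 0, 1]],
  ],
)

```text
clock: 5.5
eef_pos: [627.6, -77.0, 209.6]
eef_rot: [3.141, 0.0, 1.571]
wrist_force: [0.6, -0.5, -0.7]
finger_gap: 30.1
finger_force: 12.0
```

Call:
step_arm(
  increments=[
    [[0, 0, 0, 0, 0, 0.015, 1], [0, 0, 0, 0, 0, 0, 1], [0, 0, 0, 0, 0, 0, 0], [0, 0, 0, 0, 0, 0, 0], [0, 0, 0, 0, 0, 0, 0]],
  ],
)

```text
clock: 6.0
eef_pos: [627.6, -77.0, 208.8]
eef_rot: [-3.142, -0.0, 1.571]
wrist_force: [-0.3, 0.0, 0.1]
finger_gap: 46.5
finger_force: 0.0
```

Call:
step_arm(
  increments=[
    [[0, 0, 0, 0, 0, 0, 0], [0, 0, 0, 0, 0, -0.25, 0], [0, 0, 0, 0, 0, -0.5, 0], [0, 0, 0, 0, 0, -0.5, 0], [0, 0, 0, 0, 0, -0.5, -1]],
  ],
)

```text
clock: 6.5
eef_pos: [627.6, -77.0, 280.4]
eef_rot: [3.141, 0.0, 1.571]
wrist_force: [-0.6, -0.1, 0.7]
finger_gap: 52.1
finger_force: 0.0
```

Call:
step_arm(
  increments=[
    [[0, 0, 0, 0, 0, -0.6, -1], [0, 0, 0, 0, 0, -0.6, -1], [0, 0, 0, 0, 0, -0.4, -1], [0, 0, 0, 0, 0, 0, -1], [0, 0, 0, 0, 0, 0, -1]],
  ],
)

```text
clock: 7.0
eef_pos: [627.4, -77.0, 342.7]
eef_rot: [3.142, 0.0, 1.571]
wrist_force: [0.6, -1.2, -0.3]
finger_gap: 91.6
finger_force: 0.0
```

```bash
python3 - <<'E'
from h import *
s=manip.read_state(); print(s['eef_pos'],s['finger_gap'])
c=grab('side','s3.png'); P=cloud(c)
m=(P[...,2]>30)&(P[...,2]<60)&(abs(P[...,0]-628)<40)&(abs(P[...,1]+77)<45)
print(m.sum(),np.median(P[m],0),P[m][:,2].max(), cv2.minAreaRect(P[m&(P[...,2]>40)][:,:2].astype(np.float32)))
cv2.imwrite('pics/s3c.png',cv2.resize(cv2.cvtColor(c['frame'][150:290,230:440],cv2.COLOR_RGB2BGR),None,fx=3,fy=3))
E
```

```text
[627.42760373 -76.99573395 342.70766409] 91.63766682653927
78 [626.18507599 -72.0075777   43.47508622] 47.19145901063496 ((627.56396484375, -77.29876708984375), (26.654098510742188, 28.083837509155273), 23.65214729309082)
```

View pics/s3c.png

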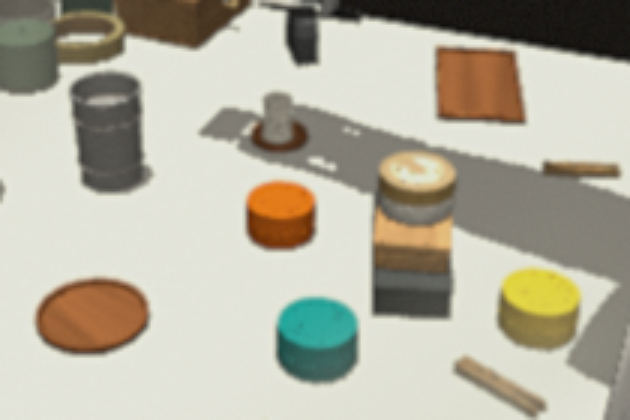

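The reel stands upright in the small dish (crop 278,120); the pile is left undisturbed at (415,230).

Call:
step_arm(
  increments=[
    [[0, 0, 0, 0.49, -0.575, 0, -1], [0, 0, 0, 0.49, -0.575, 0, -1], [0, 0, 0, 0.49, -0.575, 0, -1], [0, 0, 0, 0.49, -0.575, 0, -1], [0, 0, 0, 0.49, -0.575, 0, -1]],
  ],
)

```text
clock: 7.55
eef_pos: [511.4, 21.7, 341.7]
eef_rot: [-3.14, -0.0, 1.571]
wrist_force: [0.3, 0.3, 1.6]
finger_gap: 94.1
finger_force: 0.0
```

Call:
step_arm(
  increments=[
    [[0, 0, 0, 0.49, -0.575, 0, -1], [0, 0, 0, 0.49, -0.575, 0, -1], [0, 0, 0, 0.49, -0.575, 0, -1], [0, 0, 0, 0, 0, 0, -1], [0, 0, 0, 0, 0, 0, -1]],
  ],
)

```text
clock: 8.05
eef_pos: [443.5, 80.0, 342.5]
eef_rot: [-3.141, 0.0, 1.572]
wrist_force: [0.4, -0.7, 0.5]
finger_gap: 94.0
finger_force: 0.0
```

```bash
python3 - <<'E'
from h import *
s=manip.read_state(); print(s['eef_pos'],s['finger_gap'])
c=grab('wrist','w4.png'); P=cloud(c)
for lo,hi in [(89,102),(55,66),(26,38)]:
    m=(P[...,2]>lo)&(P[...,2]<hi)&(abs(P[...,0]-442)<75)&(abs(P[...,1]-77)<85)
    k,l,s,ce=cv2.connectedComponentsWithStats(m.astype(np.uint8)); m=l==1+np.argmax(s[1:,4])
    q=P[m][:,:2].astype(np.float32); print(lo,cv2.minAreaRect(q),cv2.minEnclosingCircle(q),m.sum(),np.median(P[m][:,2]))
E
```

```text
[443.53311137  79.95739315 342.46953211] 94.03575849760723
89 ((442.148193359375, 77.59039306640625), (60.492919921875, 58.611785888671875), 89.2893295288086) ((441.35345458984375, 77.61062622070312), 30.588226318359375) 5370 94.77435957981436
55 ((435.07818603515625, 103.28754425048828), (61.62241744995117, 54.05017852783203), 15.584630012512207) ((435.595947265625, 102.44236755371094), 39.904029846191406) 2946 59.993162524967516
26 ((423.44769287109375, 136.48446655273438), (63.675048828125, 20.434587478637695), 15.785054206848145) ((424.35308837890625, 134.38377380371094), 32.52424240112305) 1638 32.01410899610585
```

Call:
step_arm(
  increments=[
    [[0, 0, 0, -0.06, -0.04, 0.4, -1], [0, 0, 0, 0, 0, 0.5, -1], [0, 0, 0, 0, 0, 0.5, -1], [0, 0, 0, 0, 0, 0.3, -1], [0, 0, 0, 0, 0, 0.2, -1]],
  ],
)

```text
clock: 8.6
eef_pos: [442.3, 77.0, 265.8]
eef_rot: [-3.14, 0.0, 1.57]
wrist_force: [-0.0, 0.7, 0.6]
finger_gap: 94.1
finger_force: 0.0
```

Call:
step_arm(
  increments=[
    [[0, 0, 0, 0, 0, 0, -1], [0, 0, 0, 0, 0, 0, 1], [0, 0, 0, 0, 0, 0, 1], [0, 0, 0, 0, 0, 0, 1], [0, 0, 0, 0, 0, 0, 1]],
  ],
)

```text
clock: 9.1
eef_pos: [442.0, 77.4, 267.2]
eef_rot: [3.141, -0.0, 1.571]
wrist_force: [-0.1, -0.0, 0.0]
finger_gap: 66.0
finger_force: 0.0
```

Call:
step_arm(
  increments=[
    [[0, 0, 0, 0, 0, 0, 1], [0, 0, 0, 0, 0, 0, 1], [0, 0, 0, 0, 0, 0, 1], [0, 0, 0, 0, 0, 0, 1]],
  ],
)

```text
clock: 9.5
eef_pos: [442.0, 77.4, 267.1]
eef_rot: [3.141, -0.0, 1.571]
wrist_force: [-2.3, 0.3, 6.2]
finger_gap: 61.4
finger_force: 12.0
```

Call:
step_arm(
  increments=[
    [[0, 0, 0, 0, 0, -0.2, 1], [0, 0, 0, 0, 0, -0.5, 1], [0, 0, 0, 0, 0, -0.5, 1], [0, 0, 0, 0, 0, -0.5, 1], [0, 0, 0, 0.2, 0.3, 0, 1]],
  ],
)

```text
clock: 10.0
eef_pos: [453.9, 85.2, 337.7]
eef_rot: [3.138, -0.0, 1.57]
wrist_force: [-0.6, 0.1, -1.0]
finger_gap: 61.3
finger_force: 12.0
```

Call:
step_arm(
  increments=[
    [[0, 0, 0, 0.32, 0.6, 0, 1], [0, 0, 0, 0.32, 0.6, 0, 1], [0, 0, 0, 0.32, 0.6, 0, 1], [0, 0, 0, 0.32, 0.6, 0, 1], [0, 0, 0, 0.32, 0.6, 0, 1]],
  ],
)

```text
clock: 10.5
eef_pos: [574.9, 150.0, 335.1]
eef_rot: [-3.141, 0.0, 1.571]
wrist_force: [0.1, 0.3, -0.7]
finger_gap: 61.5
finger_force: 12.0
```

Call:
step_arm(
  increments=[
    [[0, 0, 0, 0.32, 0.6, 0, 1], [0, 0, 0, 0.32, 0.6, 0, 1], [0, 0, 0, 0.32, 0.6, 0, 1], [0, 0, 0, 0, 0, 0, 1], [0, 0, 0, 0, 0, 0, 1]],
  ],
)

```text
clock: 11.0
eef_pos: [645.9, 187.8, 334.4]
eef_rot: [-3.141, 0.0, 1.571]
wrist_force: [0.1, -0.8, -1.2]
finger_gap: 60.9
finger_force: 12.0
```

```bash
python3 - <<'E'
from h import *
s=manip.read_state(); print(s['eef_pos'],s['finger_gap'],s['wrist_force'])
c=grab('wrist','w5.png'); holder(c,648,247,65); holder(c,460,370,110)
E
```

```text
[645.91332298 187.84265488 334.4188991 ] 60.91074761659604 [ 0.14345174 -0.77045034 -1.23852411]
px [ 275   79   99  101 7816] rect ((649.8544921875, 244.41537475585938), (87.8609390258789, 88.13748168945312), 0.09402201324701309) circ ((649.7760009765625, 244.7264404296875), 44.476097106933594) z 3.3492427989710905
px [  38    0  105   68 5589] rect ((444.0601806640625, 339.728515625), (57.68665313720703, 92.27771759033203), 74.61076354980469) circ ((444.19219970703125, 340.18731689453125), 53.41250991821289) z 3.474946996665551
```

View pics/w5.png

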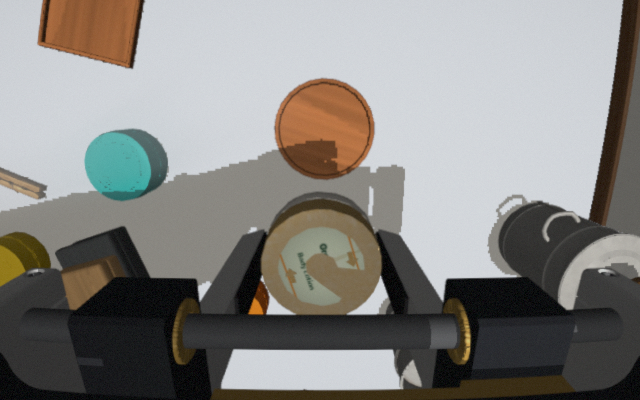

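The large dish is whole at (325,129), with the wax pot level in the grip at (322,258).

Call:
step_arm(
  increments=[
    [[0, 0, 0, 0.36, 0.025, 0.2, 1], [0, 0, 0, 0.36, 0.025, 0.2, 1], [0, 0, 0, 0.36, 0.025, 0.2, 1], [0, 0, 0, 0.34, 0.025, 0.3, 1], [0, 0, 0, 0, 0, 0.5, 1]],
  ],
)

```text
clock: 11.55
eef_pos: [649.7, 247.3, 278.4]
eef_rot: [3.14, -0.001, 1.573]
wrist_force: [1.3, -0.7, -1.7]
finger_gap: 61.2
finger_force: 12.0
```

Call:
step_arm(
  increments=[
    [[0, 0, 0, 0, 0, 0.6, 1], [0, 0, 0, 0, 0, 0.5, 1], [0, 0, 0, 0, 0, 0.3, 1], [0, 0, 0, 0, 0, 0, 1], [0, 0, 0, 0, 0, 0, 1]],
  ],
)

```text
clock: 12.05
eef_pos: [650.1, 245.0, 223.3]
eef_rot: [3.141, -0.0, 1.571]
wrist_force: [0.2, 0.4, -0.3]
finger_gap: 60.9
finger_force: 12.0
```

12.8 mm down to go.

Call:
step_arm(
  increments=[
    [[0, 0, 0, 0, 0, 0.15, 1], [0, 0, 0, 0, 0, 0.1, 1], [0, 0, 0, 0, 0, 0.05, 1], [0, 0, 0, 0, 0, 0.02, 1], [0, 0, 0, 0, 0, 0, 1]],
  ],
)

```text
clock: 12.55
eef_pos: [650.0, 244.6, 210.2]
eef_rot: [3.141, -0.0, 1.571]
wrist_force: [-0.1, -0.5, -1.5]
finger_gap: 61.3
finger_force: 12.0
```

Call:
step_arm(
  increments=[
    [[0, 0, 0, 0, 0, 0, 1], [0, 0, 0, 0, 0, 0, 0.1], [0, 0, 0, 0, 0, 0, -0.5], [0, 0, 0, 0, 0, 0, -0.7], [0, 0, 0, 0, 0, 0, -0.7]],
  ],
)

```text
clock: 13.05
eef_pos: [650.0, 244.6, 210.1]
eef_rot: [3.141, -0.0, 1.571]
wrist_force: [-0.6, 0.1, 0.2]
finger_gap: 79.2
finger_force: 0.0
```

Call:
step_arm(
  increments=[
    [[0, 0, 0, 0, 0, 0, -0.8], [0, 0, 0, 0, 0, -0.2, -1], [0, 0, 0, 0, 0, -0.5, -1], [0, 0, 0, 0, 0, -0.6, -1], [0, 0, 0, 0, 0, -0.6, -1]],
  ],
)

```text
clock: 13.55
eef_pos: [649.9, 244.6, 287.5]
eef_rot: [3.141, -0.0, 1.571]
wrist_force: [0.6, -0.2, 0.2]
finger_gap: 93.8
finger_force: 0.0
```

Call:
step_arm(
  increments=[
    [[0, 0, 0, 0, 0, -0.6, -1], [0, 0, 0, 0, 0, -0.6, -1], [0, 0, 0, 0, 0, -0.3, -1], [0, 0, 0, 0, 0, 0, -1], [0, 0, 0, 0, 0, 0, -1]],
  ],
)

```text
clock: 14.05
eef_pos: [649.9, 244.6, 345.1]
eef_rot: [-3.141, 0.0, 1.571]
wrist_force: [-0.2, -0.8, -0.7]
finger_gap: 93.7
finger_force: 0.0
```

```bash
python3 - <<'E'
from h import *
s=manip.read_state(); print(s['eef_pos'],s['finger_gap'])
c=grab('side','s6.png'); P=cloud(c)
m=(P[...,2]>30)&(P[...,2]<60)&(abs(P[...,0]-650)<45)&(abs(P[...,1]-245)<45)
q=P[m]; print(m.sum(),np.percentile(q[:,2],[10,50,90]),cv2.minAreaRect(q[:,:2].astype(np.float32)))
E
```

```text
[649.88437507 244.58229542 345.05011086] 93.73094502402083
384 [33.62483666 36.7191819  37.98972858] ((650.5709228515625, 244.41946411132812), (59.87144088745117, 60.18225860595703), 61.062259674072266)
```

Call:
step_arm(
  increments=[
    [[0, 0, 0, -0.515, -0.65, 0, -1], [0, 0, 0, -0.515, -0.65, 0, -1], [0, 0, 0, -0.515, -0.65, 0, -1], [0, 0, 0, -0.515, -0.65, 0, -1], [0, 0, 0, -0.515, -0.65, 0, -1]],
  ],
)

```text
clock: 14.6
eef_pos: [518.7, 140.8, 344.7]
eef_rot: [-3.14, 0.0, 1.571]
wrist_force: [0.6, -0.5, 0.1]
finger_gap: 94.1
finger_force: 0.0
```

Call:
step_arm(
  increments=[
    [[0, 0, 0, -0.515, -0.65, 0, -1], [0, 0, 0, -0.515, -0.65, 0, -1], [0, 0, 0, -0.515, -0.65, 0, -1], [0, 0, -0.172, 0, 0, 0, -1], [0, 0, -0.172, 0, 0, 0, -1]],
  ],
)

```text
clock: 15.1
eef_pos: [441.4, 79.3, 345.4]
eef_rot: [-3.14, -0.0, 1.845]
wrist_force: [-0.0, -0.2, 0.2]
finger_gap: 94.0
finger_force: 0.0
```

Call:
step_arm(
  increments=[
    [[0, 0, 0, 0, 0, 0, -1], [0, 0, 0, 0, 0, 0, -1]],
  ],
)

```text
clock: 15.3
eef_pos: [442.0, 79.8, 345.4]
eef_rot: [-3.14, -0.0, 1.837]
wrist_force: [-0.6, -0.0, -0.6]
finger_gap: 94.0
finger_force: 0.0
```

```bash
cat >> h.py <<'E'
def top(c,lo,hi,x0,y0,hx,hy):
    P=cloud(c); m=(P[...,2]>lo)&(P[...,2]<hi)&(abs(P[...,0]-x0)<hx)&(abs(P[...,1]-y0)<hy)
    k,l,s,ce=cv2.connectedComponentsWithStats(m.astype(np.uint8)); m=l==1+np.argmax(s[1:,4])
    q=P[m][:,:2].astype(np.float32); print(lo,cv2.minAreaRect(q),m.sum(),np.percentile(P[m][:,2],[5,50,95]))
def to_tool(s,d):
    from scipy.spatial.transform import Rotation as R
    return (R.from_euler('xyz',s['eef_rot']).inv().apply(d)/40).round(3)
E
python3 - <<'E'
from h import *
s=manip.read_state(); print(s['eef_pos'],s['eef_rot'],s['finger_gap'])
c=grab('wrist','w7.png'); top(c,54,68,442,77,75,85); top(c,26,38,442,77,75,95)
E
```

```text
[441.97096067  79.82646523 345.4140794 ] [-3.14039882e+00 -2.16127487e-04  1.83700865e+00] 93.97279412466737
54 ((441.4455871582031, 79.56861877441406), (62.155765533447266, 103.25933837890625), 15.777183532714844) 9057 [58.61825428 59.95885956 61.10307777]
26 ((423.67926025390625, 135.88516235351562), (63.50794219970703, 19.907724380493164), 16.76042366027832) 1659 [30.38181937 32.05731098 33.29831526]
```

View pics/w7.png

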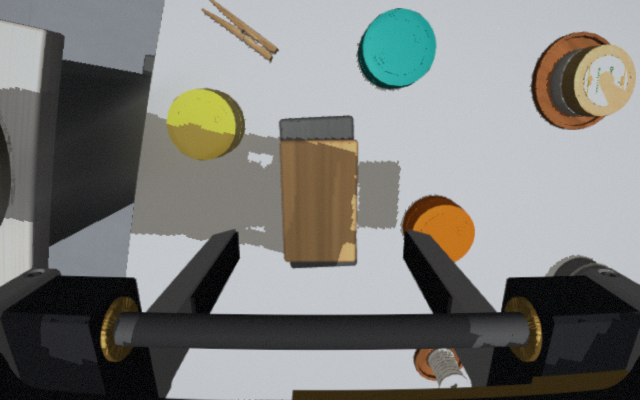

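The box is in line with the fingers at (318,200). The tin's end shows at (318,127), and the wax pot is in its dish at (590,82).

Call:
step_arm(
  increments=[
    [[0, 0, 0, 0, 0, 0.4, -1], [0, 0, 0, 0, 0, 0.7, -1], [0, 0, 0, 0, 0, 0.7, -1], [0, 0, 0, 0, 0, 0.5, -1], [0, 0, 0, 0, 0, 0.37, -1]],
  ],
)

```text
clock: 15.85
eef_pos: [441.7, 79.9, 237.6]
eef_rot: [-3.14, -0.0, 1.838]
wrist_force: [0.5, -0.1, 0.3]
finger_gap: 94.2
finger_force: 0.0
```

Call:
step_arm(
  increments=[
    [[0, 0, 0, 0, 0, 0, -1], [0, 0, 0, 0, 0, 0, -1], [0, 0, 0, 0, 0, 0, 1], [0, 0, 0, 0, 0, 0, 1], [0, 0, 0, 0, 0, 0, 1]],
  ],
)

```text
clock: 16.35
eef_pos: [442.1, 79.8, 239.8]
eef_rot: [3.141, 0.0, 1.841]
wrist_force: [-0.4, 1.1, 0.4]
finger_gap: 73.7
finger_force: 0.0
```

Call:
step_arm(
  increments=[
    [[0, 0, 0, 0, 0, 0, 1], [0, 0, 0, 0, 0, 0, 1], [0, 0, 0, 0, 0, 0, 1], [0, 0, 0, 0, 0, 0, 1], [0, 0, 0, 0, 0, 0, 1]],
  ],
  newtons=20,
)

```text
clock: 16.85
eef_pos: [442.0, 79.8, 239.5]
eef_rot: [3.141, 0.0, 1.841]
wrist_force: [-2.5, -0.1, 5.6]
finger_gap: 61.9
finger_force: 20.0
```

Call:
step_arm(
  increments=[
    [[0, 0, 0, 0, 0, -0.2, 1], [0, 0, 0, 0, 0, -0.6, 1], [0, 0, 0, 0, 0, -0.6, 1], [0, 0, 0, 0, 0, -0.6, 1], [0, 0, 0, 0.4, 0.13, -0.3, 1]],
  ],
)

```text
clock: 17.35
eef_pos: [442.8, 96.0, 333.6]
eef_rot: [3.139, 0.001, 1.84]
wrist_force: [-1.6, -0.5, -1.1]
finger_gap: 62.0
finger_force: 20.0
```

Call:
step_arm(
  increments=[
    [[0, 0, 0, 0.7, 0.24, 0, 1], [0, 0, 0, 0.7, 0.24, 0, 1], [0, 0, 0, 0.7, 0.24, 0, 1], [0, 0, 0, 0.7, 0.24, 0, 1], [0, 0, 0, 0.7, 0.24, 0, 1]],
  ],
)

```text
clock: 17.85
eef_pos: [451.5, 245.6, 331.7]
eef_rot: [3.141, -0.0, 1.841]
wrist_force: [0.4, 0.1, -0.2]
finger_gap: 61.8
finger_force: 20.0
```

Call:
step_arm(
  increments=[
    [[0, 0, 0, 0.7, 0.24, 0, 1], [0, 0, 0.17, 0.7, 0.24, 0, 1], [0, 0, 0.17, 0, 0, 0, 1], [0, 0, 0.18, 0, 0, 0, 1], [0, 0, 0.17, 0, 0, 0, 1]],
  ],
)

```text
clock: 18.35
eef_pos: [455.0, 303.7, 331.5]
eef_rot: [-3.141, 0.0, 1.294]
wrist_force: [-0.2, 0.0, -0.4]
finger_gap: 62.0
finger_force: 20.0
```

Call:
step_arm(
  increments=[
    [[0, 0, 0, 0, 0, 0, 1], [0, 0, 0, 0, 0, 0, 1]],
  ],
)

```text
clock: 18.55
eef_pos: [455.2, 303.4, 331.5]
eef_rot: [3.142, -0.0, 1.303]
wrist_force: [-0.3, 0.1, -0.3]
finger_gap: 62.1
finger_force: 20.0
```

```bash
python3 - <<'E'
from h import *
s=manip.read_state(); print(s['eef_pos'],s['eef_rot'],s['finger_gap'],s['wrist_force'])
c=grab('wrist','w8.png'); holder(c,452,376,110)
E
```

```text
[455.15919918 303.3925851  331.46358766] [ 3.14154186e+00 -6.02511284e-05  1.30303090e+00] 62.10946253324243 [-0.3171426   0.05960034 -0.26056606]
px [  241    37   106   153 12565] rect ((452.2080078125, 376.33892822265625), (130.4119110107422, 89.98371887207031), 74.9676742553711) circ ((452.3304138183594, 376.5334167480469), 78.125) z 3.3218727200308535
```

View pics/w8.png

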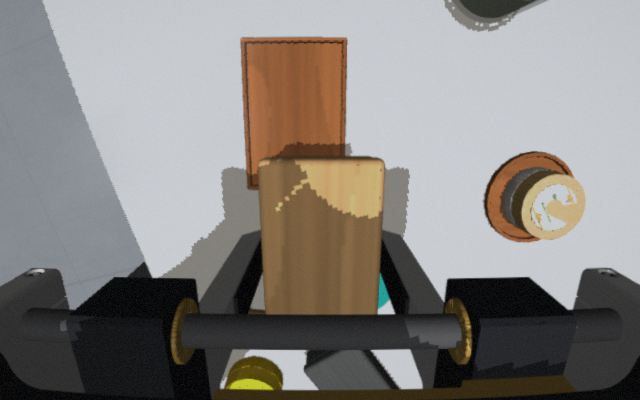

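The short tray is at (294,112), in line with the box held at (322,235).

Call:
step_arm(
  increments=[
    [[0, 0, 0, 0.435, -0.14, 0.1, 1], [0, 0, 0, 0.435, -0.14, 0.2, 1], [0, 0, 0, 0.435, -0.14, 0.2, 1], [0, 0, 0, 0.43, -0.135, 0.3, 1], [0, 0, 0, 0, 0, 0.5, 1]],
  ],
)

```text
clock: 19.1
eef_pos: [452.0, 378.8, 279.3]
eef_rot: [3.141, -0.002, 1.303]
wrist_force: [-0.2, -0.4, -0.5]
finger_gap: 61.6
finger_force: 20.0
```

Call:
step_arm(
  increments=[
    [[0, 0, 0, 0, 0, 0.6, 1], [0, 0, 0, 0, 0, 0.5, 1], [0, 0, 0, 0, 0, 0.3, 1], [0, 0, 0, 0, 0, 0, 1], [0, 0, 0, 0, 0, 0, 1]],
  ],
)

```text
clock: 19.6
eef_pos: [452.5, 376.7, 223.9]
eef_rot: [3.141, -0.001, 1.3]
wrist_force: [0.4, -0.2, 0.3]
finger_gap: 61.9
finger_force: 20.0
```

```bash
python3 - <<'E'
from h import *
s=manip.read_state(); print(s['eef_pos'],s['eef_rot'],s['wrist_force'])
c=grab('side','s9.png'); top(c,36,60,452,376,90,90)
E
```

```text
[452.53865491 376.67049736 223.86099854] [ 3.14122509e+00 -5.65129304e-04  1.29974168e+00] [ 0.43199445 -0.15428424  0.25724581]
36 ((455.71685791015625, 385.23980712890625), (87.2164306640625, 85.54916381835938), 71.58050537109375) 1319 [38.79629959 44.23711408 52.64970884]
```

Call:
step_arm(
  increments=[
    [[0, 0, 0, 0, 0, 0.15, 1], [0, 0, 0, 0, 0, 0.1, 1], [0, 0, 0, 0, 0, 0.06, 1], [0, 0, 0, 0, 0, 0.02, 1], [0, 0, 0, 0, 0, 0, 1]],
  ],
)

```text
clock: 20.15
eef_pos: [452.4, 376.2, 210.4]
eef_rot: [-3.141, 0.0, 1.299]
wrist_force: [-2.3, -1.9, 4.7]
finger_gap: 61.6
finger_force: 20.0
```

Call:
step_arm(
  increments=[
    [[0, 0, 0, 0, 0, 0, 1], [0, 0, 0, 0, 0, 0, 0.1], [0, 0, 0, 0, 0, 0, -0.5], [0, 0, 0, 0, 0, 0, -0.8], [0, 0, 0, 0, 0, 0, -0.8]],
  ],
)

```text
clock: 20.65
eef_pos: [452.4, 376.2, 210.0]
eef_rot: [3.142, -0.0, 1.299]
wrist_force: [0.0, -0.4, -0.8]
finger_gap: 82.3
finger_force: 0.0
```

Call:
step_arm(
  increments=[
    [[0, 0, 0, 0, 0, 0, -1], [0, 0, 0, 0, 0, -0.2, -1], [0, 0, 0, 0, 0, -0.5, -1], [0, 0, 0, 0, 0, -0.6, -1], [0, 0, 0, 0, 0, -0.6, -1]],
  ],
)

```text
clock: 21.15
eef_pos: [452.4, 376.2, 287.4]
eef_rot: [3.142, -0.0, 1.299]
wrist_force: [-0.7, -0.2, 0.3]
finger_gap: 93.9
finger_force: 0.0
```

Call:
step_arm(
  increments=[
    [[0, 0, 0, -0.7, 0.25, -0.6, -1], [0, 0, 0, -0.7, 0.25, -0.4, -1], [0, 0, 0, -0.7, 0.25, 0, -1], [0, 0, 0, 0, 0, 0, -1], [0, 0, 0, 0, 0, 0, -1]],
  ],
)

```text
clock: 21.65
eef_pos: [458.9, 287.1, 326.7]
eef_rot: [3.141, -0.001, 1.298]
wrist_force: [-0.7, 1.0, 0.2]
finger_gap: 93.9
finger_force: 0.0
```

```bash
python3 - <<'E'
from h import *
s=manip.read_state(); print(s['eef_pos'],s['eef_rot'],s['wrist_force'])
c=grab('wrist','w10.png'); top(c,24,40,452,376,90,90)
E
```

```text
[458.86684831 287.08064865 326.69443034] [ 3.14107008e+00 -6.70557066e-04  1.29803576e+00] [-0.74108869  0.96526092  0.16132249]
24 ((453.29736328125, 376.377685546875), (104.24732208251953, 61.95908737182617), 74.42514038085938) 10419 [29.68165236 31.07676055 32.2934948 ]
```

Call:
step_arm(
  increments=[
    [[0, 0, -0.182, 0, 0, 0, -1], [0, 0, -0.182, 0, 0, 0, -1], [0, 0, -0.182, 0, 0, 0, -1], [0, 0, -0.182, 0, 0, 0, -1], [0, 0, 0, -0.69, -0.275, 0, -1]],
  ],
)

```text
clock: 22.2
eef_pos: [456.2, 259.9, 325.7]
eef_rot: [-3.142, -0.0, 1.879]
wrist_force: [1.1, 0.2, -0.4]
finger_gap: 94.1
finger_force: 0.0
```

Call:
step_arm(
  increments=[
    [[0, 0, 0, -0.69, -0.275, 0, -1], [0, 0, 0, -0.69, -0.275, 0, -1], [0, 0, 0, -0.69, -0.275, 0, -1], [0, 0, 0, -0.69, -0.275, 0, -1], [0, 0, 0, -0.69, -0.275, 0, -1]],
  ],
)

```text
clock: 22.7
eef_pos: [444.6, 109.3, 326.0]
eef_rot: [-3.141, -0.0, 1.872]
wrist_force: [1.4, -0.3, -0.6]
finger_gap: 93.8
finger_force: 0.0
```

Call:
step_arm(
  increments=[
    [[0, 0, 0, -0.69, -0.275, 0, -1], [0, 0, 0, 0, 0, 0, -1], [0, 0, 0, 0, 0, 0, -1]],
  ],
)

```text
clock: 23.0
eef_pos: [442.6, 80.4, 326.1]
eef_rot: [3.141, -0.0, 1.871]
wrist_force: [-0.4, 0.9, -0.4]
finger_gap: 94.0
finger_force: 0.0
```

```bash
python3 - <<'E'
from h import *
s=manip.read_state(); print(s['eef_pos'],s['eef_rot'],s['finger_gap'])
c=grab('wrist','w11.png'); top(c,26,38,442,78,65,95)
E
```

```text
[442.56154149  80.37431286 326.14137158] [ 3.14140432e+00 -1.35295790e-04  1.87052003e+00] 94.01191513088114
26 ((441.9193115234375, 78.7658462524414), (64.285888671875, 139.1908721923828), 18.114290237426758) 11848 [30.68831667 31.97712119 33.11153789]
```

Call:
step_arm(
  increments=[
    [[0, 0, -0.02, -0.034, -0.026, 0.4, -1], [0, 0, 0, 0, 0, 0.7, -1], [0, 0, 0, 0, 0, 0.7, -1], [0, 0, 0, 0, 0, 0.6, -1], [0, 0, 0, 0, 0, 0.4, -1]],
  ],
)

```text
clock: 23.55
eef_pos: [441.5, 79.6, 212.4]
eef_rot: [-3.14, -0.0, 1.888]
wrist_force: [1.2, -0.8, 0.6]
finger_gap: 93.7
finger_force: 0.0
```

Call:
step_arm(
  increments=[
    [[0, 0, 0, 0, 0, 0.18, -1], [0, 0, 0, 0, 0, 0, -1], [0, 0, 0, 0, 0, 0, -1], [0, 0, 0, 0, 0, 0, 1], [0, 0, 0, 0, 0, 0, 1]],
  ],
)

```text
clock: 24.05
eef_pos: [441.9, 78.4, 207.5]
eef_rot: [3.14, 0.0, 1.887]
wrist_force: [-0.1, -0.3, 0.1]
finger_gap: 81.2
finger_force: 0.0
```

Call:
step_arm(
  increments=[
    [[0, 0, 0, 0, 0, 0, 1], [0, 0, 0, 0, 0, 0, 1], [0, 0, 0, 0, 0, 0, 1], [0, 0, 0, 0, 0, 0, 1], [0, 0, 0, 0, 0, 0, 1]],
  ],
  newtons=25,
)

```text
clock: 24.55
eef_pos: [441.7, 78.3, 207.0]
eef_rot: [3.142, 0.0, 1.886]
wrist_force: [-1.8, -1.0, 5.7]
finger_gap: 63.6
finger_force: 25.0
```

Call:
step_arm(
  increments=[
    [[0, 0, 0, 0, 0, -0.2, 1], [0, 0, 0, 0, 0, -0.6, 1], [0, 0, 0, 0, 0, -0.7, 1], [0, 0, 0, 0, 0, -0.7, 1], [0, 0, 0, -0.3, 0, -0.7, 1]],
  ],
)

```text
clock: 25.05
eef_pos: [445.0, 67.4, 324.3]
eef_rot: [-3.141, -0.0, 1.888]
wrist_force: [1.0, 0.0, -1.7]
finger_gap: 63.7
finger_force: 25.0
```

Call:
step_arm(
  increments=[
    [[0, 0, 0, -0.7, -0.06, 0, 1], [0, 0, 0, -0.7, -0.06, 0, 1], [0, 0, 0, -0.7, -0.06, 0, 1], [0, 0, 0, -0.7, -0.06, 0, 1], [0, 0, 0, -0.7, -0.06, 0, 1]],
  ],
)

```text
clock: 25.55
eef_pos: [477.5, -71.0, 323.2]
eef_rot: [3.142, -0.0, 1.887]
wrist_force: [0.0, 0.6, -1.3]
finger_gap: 63.7
finger_force: 25.0
```

Call:
step_arm(
  increments=[
    [[0, 0, 0, -0.7, -0.06, 0, 1], [0, 0, 0, -0.7, -0.06, 0, 1], [0, 0, 0, -0.7, -0.06, 0, 1], [0, 0, 0, 0, 0, 0, 1], [0, 0, 0, 0, 0, 0, 1]],
  ],
)

```text
clock: 26.05
eef_pos: [496.6, -152.1, 322.8]
eef_rot: [-3.141, -0.001, 1.886]
wrist_force: [0.8, 0.7, -2.0]
finger_gap: 63.3
finger_force: 25.0
```

```bash
python3 - <<'E'
from h import *
s=manip.read_state(); print(s['eef_pos'],s['eef_rot'],s['finger_gap'],s['wrist_force'])
holder(dict(np.load('side0.npz')),472,-266,125)
c=grab('side','s12.png'); holder(c,472,-266,125)
c=grab('wrist','w12.png'); holder(c,472,-266,125)
E
```

```text
[ 496.5596407  -152.09572462  322.76856582] [-3.14112989e+00 -5.06810446e-04  1.88551314e+00] 63.289876582513756 [ 0.77845467  0.74970232 -1.98905132]
px [375 166  30  25 652] rect ((472.9974060058594, -267.7055969238281), (89.8036117553711, 173.0814208984375), 17.33296012878418) circ ((470.4330749511719, -266.23565673828125), 91.93657684326172) z 2.2939815469018754
px [375 166  30  25 625] rect ((472.92578125, -266.9491271972656), (89.62564849853516, 174.8712615966797), 16.931407928466797) circ ((471.4625244140625, -264.7731628417969), 93.53610229492188) z 2.4219799750775337
px [ 209  219   48   57 1318] rect ((435.6004333496094, -225.89378356933594), (44.11185836791992, 58.18291091918945), 16.40082359313965) circ ((436.0599060058594, -226.02871704101562), 36.0578498840332) z 3.536428505710461
```

View pics/w12.png

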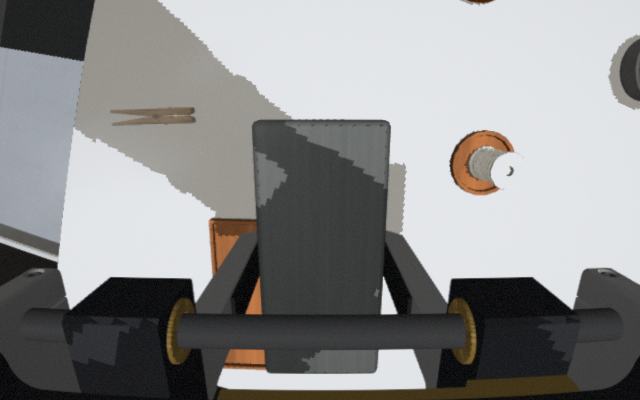

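The tin hides most of the long tray, but its left edge shows corners near (210,219) and (226,368). The reel is still upright at (490,168).

```bash
python3 - <<'E'
from h import *
c=grab('wrist','w13.png'); hsv=cv2.cvtColor(c['frame'],cv2.COLOR_RGB2HSV)
m=((hsv[...,0]<18)&(hsv[...,1]>70)).astype(np.uint8); m[:,:195]=0; m[:,262:]=0; m[:205]=0; m[385:]=0
v,u=np.nonzero(m[215:232,208:250]); 
L=[(np.nonzero(m[r])[0].min(),r) for r in range(225,262,4)]
T=[(k,np.nonzero(m[:,k])[0].min()) for k in range(214,246,4)]
B=[(k,np.nonzero(m[:,k])[0].max()) for k in range(232,262,4)]
for n,e in zip('LTB',(L,T,B)):
    w=onz(c,e,8.)[:,:2]; t=np.deg2rad(17.); ax=np.array([[np.cos(t),np.sin(t)],[-np.sin(t),np.cos(t)]])
    print(n,e[:3],(w@ax.T).round(1).tolist())
print('side ctr',ax@[473,-267.3],'w2 ctr',ax@[475.6,-272.1],'tcp',ax@manip.read_state()['eef_pos'][:2])
E
```

```text
L [(np.int64(209), 225), (np.int64(209), 229), (np.int64(210), 233)] [[328.9, -320.8], [328.6, -324.7], [329.3, -328.7], [329.0, -332.7], [328.8, -336.7], [329.4, -340.8], [329.1, -344.8], [328.9, -349.0], [328.6, -353.1], [329.2, -357.3]]
T [(214, np.int64(219)), (218, np.int64(219)), (222, np.int64(219))] [[334.0, -314.8], [337.7, -314.7], [341.5, -314.6], [345.2, -314.5], [348.9, -314.5], [352.7, -314.4], [356.3, -315.3], [360.1, -315.2]]
B [(232, np.int64(368)), (236, np.int64(368)), (240, np.int64(368))] [[341.1, -482.5], [345.4, -482.3], [349.7, -482.2], [354.0, -482.0], [358.3, -481.8], [362.6, -481.6], [366.9, -481.4], [371.2, -482.6]]
side ctr [ 374.1811929 -393.9120776] w2 ctr [ 375.26420108 -399.26250686] tcp [ 430.73309531 -289.78801854]
```

Call:
step_arm(
  increments=[
    [[0, 0, 0.023, 0, 0, 0, 1], [0, 0, 0, -0.54, -0.28, 0, 1], [0, 0, 0, -0.54, -0.28, 0, 1], [0, 0, 0, -0.54, -0.28, 0, 1], [0, 0, 0, -0.54, -0.28, 0, 1]],
  ],
)

```text
clock: 26.7
eef_pos: [479.1, -248.1, 323.0]
eef_rot: [3.141, 0.0, 1.868]
wrist_force: [-0.2, -0.3, -1.5]
finger_gap: 64.2
finger_force: 25.0
```

Call:
step_arm(
  increments=[
    [[0, 0, 0, -0.55, -0.27, 0.2, 1], [0, 0, 0, 0, 0, 0.6, 1], [0, 0, 0, 0, 0, 0.6, 1], [0, 0, 0, 0, 0, 0.6, 1], [0, 0, 0, 0, 0, 0.4, 1]],
  ],
)

```text
clock: 27.2
eef_pos: [475.2, -271.3, 225.3]
eef_rot: [-3.141, -0.001, 1.868]
wrist_force: [0.5, 0.5, -1.7]
finger_gap: 63.9
finger_force: 25.0
```

Call:
step_arm(
  increments=[
    [[0, 0, 0, 0, 0, 0.1, 1], [0, 0, 0, 0, 0, 0, 1], [0, 0, 0, 0, 0, 0, 1]],
  ],
)

```text
clock: 27.5
eef_pos: [475.7, -271.9, 223.8]
eef_rot: [3.141, 0.001, 1.868]
wrist_force: [0.3, -0.4, -1.4]
finger_gap: 63.8
finger_force: 25.0
```

13.2 mm more, then release, rise and back off to check.

Call:
step_arm(
  increments=[
    [[0, 0, 0, 0, 0, 0.15, 1], [0, 0, 0, 0, 0, 0.1, 1], [0, 0, 0, 0, 0, 0.06, 1], [0, 0, 0, 0, 0, 0.02, 1], [0, 0, 0, 0, 0, 0, 1]],
  ],
)

```text
clock: 28.0
eef_pos: [475.4, -271.9, 210.0]
eef_rot: [-3.141, -0.0, 1.869]
wrist_force: [-2.5, 2.7, 5.3]
finger_gap: 64.0
finger_force: 25.0
```

Call:
step_arm(
  increments=[
    [[0, 0, 0, 0, 0, 0, 1], [0, 0, 0, 0, 0, 0, 0.1], [0, 0, 0, 0, 0, 0, -0.5], [0, 0, 0, 0, 0, 0, -0.8], [0, 0, 0, 0, 0, 0, -0.8]],
  ],
)

```text
clock: 28.5
eef_pos: [475.4, -271.9, 209.7]
eef_rot: [3.141, 0.0, 1.868]
wrist_force: [0.1, 0.2, -0.3]
finger_gap: 82.8
finger_force: 0.0
```

Call:
step_arm(
  increments=[
    [[0, 0, 0, 0, 0, 0, -1], [0, 0, 0, 0, 0, -0.2, -1], [0, 0, 0, 0, 0, -0.5, -1], [0, 0, 0, 0, 0, -0.6, -1], [0, 0, 0, 0, 0, -0.6, -1]],
  ],
)

```text
clock: 29.0
eef_pos: [475.3, -271.9, 287.0]
eef_rot: [3.142, 0.0, 1.868]
wrist_force: [0.3, -0.7, 0.8]
finger_gap: 93.9
finger_force: 0.0
```

Call:
step_arm(
  increments=[
    [[0, 0, 0, 0, 0, -0.7, -1], [0, 0, 0, 0, 0, -0.7, -1], [0, 0, 0, 0, 0, -0.7, -1], [0, 0, 0, 0, 0, -0.4, -1], [0, 0, 0, 0, 0, 0, -1]],
  ],
)

```text
clock: 29.5
eef_pos: [475.4, -271.9, 388.4]
eef_rot: [3.139, 0.003, 1.868]
wrist_force: [0.5, -1.0, -0.2]
finger_gap: 93.8
finger_force: 0.0
```

```bash
python3 - <<'E'
from h import *
s=manip.read_state(); print(s['eef_pos'],s['finger_gap'],s['wrist_force'])
c=grab('wrist','w14.png'); top(c,24,42,475,-271,90,105)
c=grab('side','s14.png'); top(c,24,42,475,-271,90,105); top(c,24,42,452,376,90,90); top(c,30,42,650,245,50,50); top(c,40,52,628,-77,40,40); top(c,86,100,642,445,50,50); top(c,86,100,744,52,50,50)
E
```

```text
[ 475.37066623 -271.86746856  388.38502912] 93.78519265692772 [ 0.49339226 -0.98802476 -0.237997  ]
24 ((476.1541442871094, -270.48388671875), (64.16361236572266, 137.9217987060547), 17.131027221679688) 8370 [33.56941671 34.97765228 36.23913107]
24 ((474.7086181640625, -266.94146728515625), (64.05903625488281, 143.11685180664062), 16.471506118774414) 422 [28.14841392 33.81508381 35.6157201 ]
24 ((452.888427734375, 375.4604797363281), (105.48656463623047, 62.74504852294922), 74.07801818847656) 1461 [27.41086304 30.81331776 32.66024392]
30 ((649.8849487304688, 245.11981201171875), (59.925201416015625, 60.45677185058594), 87.01142120361328) 385 [31.46011496 36.81339057 38.51442277]
40 ((627.5875244140625, -77.43572998046875), (26.720998764038086, 28.06194496154785), 23.6524658203125) 44 [42.03718689 44.74511512 46.04897769]
86 ((641.4879760742188, 445.31292724609375), (74.94347381591797, 76.09514617919922), 81.30501556396484) 261 [86.41281313 89.17751087 91.16630864]
86 ((743.5035400390625, 51.212074279785156), (65.13754272460938, 68.57935333251953), 31.91334342956543) 162 [86.61046267 91.97379946 96.12561895]
```

View pics/s14.png

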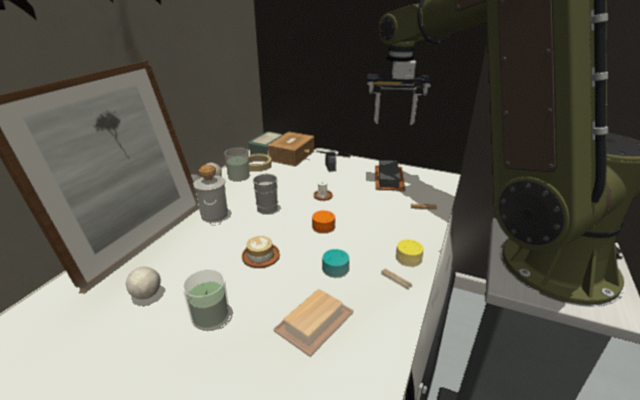

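View pics/w14.png

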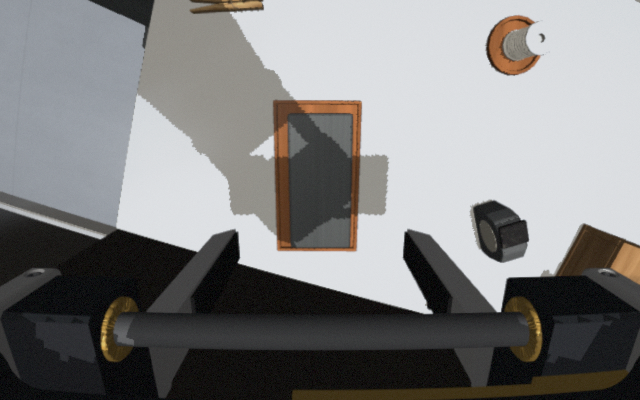

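The side view shows the tin at (389,177), reel at (322,190), wax pot at (260,250) and box at (315,320), each in its holder, with the jar and can unmoved. The wrist view shows the tin inside its tray at (320,180).

Call:
step_arm(
  increments=[
    [[0, 0, 0, 0, 0, 0, -1], [0, 0, 0, 0, 0, 0, -1], [0, 0, 0, 0, 0, 0, -1]],
  ],
)

```text
clock: 29.9
eef_pos: [475.4, -271.9, 385.0]
eef_rot: [-3.141, -0.001, 1.868]
wrist_force: [1.0, 0.6, 0.2]
finger_gap: 94.0
finger_force: 0.0
```

```bash
python3 -c "
from cell import workorder
print(workorder.sign_off())"
```

```text
the job is handed in; nothing more can be done
None
```

The job is handed in at about 30 s: camera checks show the reel, wax pot, box and tin each upright or flat inside its own holder, with the jar and can where they stood; sign-off returned no verdict.

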